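# Tip the claret cracker tin out of the packed rack and serve it

## Robot

A 6-joint arm with a two-finger parallel gripper is mounted at the origin on the work surface; the furniture and walls round the work are solid. World frame = base frame: x ahead of the robot, y to its left, z up, the work surface at z = 0. Lengths are in mm, angles in rad, forces in N, time in s.
With the tool pointing down it reaches from about 275 to 875 mm from the base axis. Payload 12.5 kg.
Tool frame: the origin (TCP) lies midway between the tips of the shut fingers; the grasp point (between the pads) lies manip.tcp_to_grasp behind it (manip.tcp_to_grasp is the distance from the TCP to the grasp point, in mm); z points along the fingers, y is the line along which they close (so a half turn about z gives the same grasp; the last joint's range is limited). The gripper opens to 85 mm and grips with 20 to 120 N. Pads are 22 mm wide; open, the fingers measure 114 mm over their backs; the gripper's body (76 mm by 85 mm) begins 54 mm behind the grasp point. The pads swing forward as they close: fully open they stand 13 mm farther back than shut.
Start: joints at [-1.365, 0.351, 1.652, -0, 1.139, -0.085], TCP at [157.715, -526.887, 231.29] pointing down, gripper open.
Joint ranges: [-2.75, 2.75], [-0.79, 2.1], [0.01, 2.65], [-1.57, 4.71], [0.07, 3.14], [-2.87, 2.87]. Speed limits (rad/s): [2.22, 2.22, 2.79, 3.14, 3.14, 3.14].

## Interface

Orientations are given as a unit quaternion [x, y, z, w].
In Python, from plant import manip gives the robot as it stands.
- The arm moves only by the tool inch_along, called as name(argument=value, ...), one argument or row to a line, values as JSON. Schema: {"type":"object","properties":{"increments":{"type":"object","properties":{"offsets":{"type":"array","items":{"type":"array","items":{"type":"number"},"minItems":5,"maxItems":5},"minItems":1,"maxItems":20}},"additionalProperties":false,"required":["offsets"]},"only":{"type":"string"},"quiet":{"type":"boolean"},"lines":{"type":"string"}},"required":["increments"],"additionalProperties":false}. increments is an object whose key "offsets" holds a list of rows, 1 to 20 of them, each of 5 numbers: the finger opening in mm, then dx, dy, dz in mm, then a turn about the tool's z in rad; each row shifts and turns the commanded pose from where the row before left it, along the tool's axes as they then stand; what a row does not reach is not made up. A row lasts 1/10 s, in which the tool goes at most 50 mm and 0.15 rad, less where a joint would pass 70% of its speed; a pose out of reach is approached as far as the arm can. The fingers move at their own pace and stop on an object; the grip force is fixed at half the most. Time passes only in rows, so rows that do not move let the fingers close. The tool returns the time, the measured TCP pose, the force, the opening and the grip force at its end. only (a regular expression) keeps the lines of the reply that match it, lines (a string "A,B") keeps lines A to B, and quiet returns only ok. Input that does not fit is refused with a message, and nothing moves.
- manip.get_state(): the state, without advancing time (a new reading comes with each control period).
- manip.get_image(name): name is "side" or "top"; returns a dict with "frame" (400x640x3 uint8, blue, green, red), "camera_matrix" (3x3 intrinsics, pixels), "dist_coeffs" ([k1, k2, p1, p2, k3] as OpenCV has them; the pictures are not rectified), "R" (3x3) and "t" (3): a world point X has camera coordinates R X + t. Camera axes: x right, y down, z forward; pixel columns grow to the right and rows downward; lengths in mm; the calibration is good to about 2 mm. A picture is of the moment at which its call begins. There is no depth.
- manip.job_done(): hands the job in; it is judged then, once.
The state is a dict: "time": time; "joint_positions": joint angles; "qd": joint speeds; "joint_torque": joint torques, N m; "tool_pos": TCP position; "ee_rot": TCP orientation; "wrist_force": force on the tool from outside, world axes, zero at the start; "torque": the same for the moment, N m; "opening": finger opening in mm; "gripper_force": force on a finger pad.
Only numpy, scipy, OpenCV 4.12 (cv2) and the standard library are available. Lean on these libraries where they do the work, as an engineer would, in place of code of your own. Each camera call takes 0.05 s, during which the arm holds its last target. There are 200 camera calls.

## Task

Fetch the claret-red cracker tin from the tightly packed rack for the tasting: push its upper back from behind so that it tips forward and comes to rest leaning on the rack's front rail, then grip it, draw it free and set it down gently, standing upright with its whole base on the empty round serving board to the right of the rack. Leave the green tins standing in their places in the rack.

Things in the scene. Friction and masses are not known exactly. Their poses are not given: they have to be found in the camera images.
- claret_tin: dark red (claret) closed steel cracker tin, 100 deep x 40 wide x 160 mm tall, about 0.3 kg, standing in the row between green tins of the same size, never at an end. Origin: centre of its underside; z up through the lid; x its depth, -x the label side, towards the rack's front; y its 40 mm width, along the row
- claret_top (a point): centre of the claret tin's lid, 160 mm above its underside, axes as the tin's
- rack: fixed wooden rack, 156 deep (x = -95 to +61) x 229 mm wide, 120 mm tall at the ends; open at the top. Origin: on the table under the row's centre; x to the back, -x to the front (roughly to the robot), y along the row. Five tins stand side by side at 41.5 mm pitch (1.5 mm gaps, too tight for fingers), from x = -50 to +50 mm, tops at z = 194 mm
- rack_pivot (a point): front edge of the floor the tins stand on, at rack x = -20, z = 34 mm (axes as the rack). In front of it is a trough, bottom 18 mm lower, closed by a low bar (inner face at rack x = -54, top z = 24 mm). A tin pushed forward tips about this edge, passes balance near 15 degrees and then falls to rest on the rail at 25 to 35 degrees, foot in the trough
- rack_rail (a point): centre of the 12 mm brass rail along the rack's front (rack x = -79, z = 68 mm) on which a tipped tin comes to rest. The top of a leaning tin stands about 60 mm out in front of its neighbours; there its 40 mm width can be gripped, with the tool tilted towards the lean, and the tin drawn up out of the rack (about 170 mm to be clear)
- rack_back (a point): top of the rack's low back rail (rack x = 52 to 60, z = 75 mm). Above it the tins' backs are free to be pushed forward
- serving_board: fixed empty round dark wooden serving board (not the far one with the grape bowl), 250 mm across, 12 mm thick, lying on the table to the right of the rack. Origin: centre of its underside, z up
- tin_a: one of the four dark green cracker tins, 100 x 40 x 160 mm, loose in the rack, origin and axes as the claret tin's
- tin_b: one of the four dark green cracker tins, 100 x 40 x 160 mm, loose in the rack, origin and axes as the claret tin's
- tin_c: one of the four dark green cracker tins, 100 x 40 x 160 mm, loose in the rack, origin and axes as the claret tin's
- tin_d: one of the four dark green cracker tins, 100 x 40 x 160 mm, loose in the rack, origin and axes as the claret tin's

How it is judged (in metres and radians):
On the way:
1. the claret tin leans forward out of the row (19 to 40 degrees), its foot still in the rack (angle between claret_tin's own z axis and vertical between 0.33 and 0.7 rad and x of claret_top in the frame of rack below -0.04 m and x of claret_tin in the frame of rack above -0.03 m and z of claret_tin in the frame of rack below 0.06 m), for 0.2 s.
At the end, for the whole second after the job is handed in: The claret tin stands upright (within 4.5 degrees), released and at rest, its underside on the serving board and its centre within 70 mm of the board's centre, so that its whole base is on the board; each green tin stands in the rack, tilted less than 7 degrees and moved less than 25 mm (angle between claret_tin's own z axis and vertical below 0.08 rad and horizontal distance between claret_tin and serving_board below 0.07 m and z of claret_tin in the frame of serving_board between 0.006 and 0.018 m and linear speed of claret_tin below 0.02 m/s and angle between each of tin_a, tin_b, tin_c, tin_d's own z axis and vertical below 0.12 rad and distance of each of tin_a, tin_b, tin_c, tin_d from where it was at the start of the episode below 0.025 m); the robot touches nothing.
It fails at once if a green tin is tipped by more than 20 degrees or moved by more than 60 mm (angle between any of tin_a, tin_b, tin_c, tin_d's own z axis and vertical above 0.35 rad or distance of any of tin_a, tin_b, tin_c, tin_d from where it was at the start of the episode above 0.06 m).
It fails at once if the claret tin is dropped or slammed onto the board (faster than 0.5 m/s within 20 mm above it) (horizontal distance between claret_tin and serving_board below 0.15 m and z of claret_tin in the frame of serving_board below 0.032 m and linear speed of claret_tin above 0.5 m/s).
It also fails if it takes over 58 s, if anything falls off the work surface, if the arm or the gripper's body presses on something with over 40 N, if the wrist force passes 120 N, or if a joint passes its speed limit or range.

## Working session

There is one attempt and no reset: what is moved stays moved. The work goes in short steps, Python scripts to look and compute and a tool call to move; the robot and the scene stay as the last step left them, time stands still between calls to the robot, and variables do not carry over. Pictures are saved under pics/ and viewed, at most 10 in all, crops included, and the job is handed in when it is done.

```bash
ls; mkdir -p pics; python3 - <<'E'
from plant import manip
import cv2
print(manip.tcp_to_grasp, manip.get_state())
for n in("side","top"):
    d=manip.get_image(n); cv2.imwrite(f"pics/{n}0.png",d["frame"]); print(n,d["camera_matrix"],d["dist_coeffs"],d["R"],d["t"])
E
```

```text
pics
plant.py
18.700000000000003 {'time': 0.0, 'joint_positions': array([-1.36457628e+00,  3.51240812e-01,  1.65243359e+00,  2.00409372e-06,
        1.13910644e+00, -8.46194090e-02]), 'qd': array([ 0.00119077, -0.00088472, -0.00036978,  0.00046936, -0.00135131,
        0.00032148]), 'joint_torque': array([-2.72685465e-04, -5.06099975e+01, -2.91407454e+01, -1.46085918e-04,
        4.52150678e-03,  5.20496167e-05]), 'tool_pos': array([ 157.66155983, -526.56638113,  230.75230692]), 'ee_rot': array([ 9.89445057e-01,  1.44907301e-01, -3.51908292e-05, -5.93054213e-04]), 'wrist_force': array([-0.37508286, -0.46390713,  1.3405779 ]), 'torque': array([-0.00737052,  0.03432582, -0.01876365]), 'gripper_force': 0.0, 'opening': 85.42255465551864}
side [[424.87262115   0.         318.3082773 ]
 [  0.         424.87262115 197.83972133]
 [  0.           0.           1.        ]] [-0.07511345  0.          0.          0.          0.        ] [[ 0.39110218  0.92026057 -0.01263183]
 [ 0.5061631  -0.22653705 -0.83215376]
 [-0.76865987  0.31906338 -0.55440108]] [-215.76542708 -174.47778587 1478.01382349]
top [[513.41648995   0.         323.8050041 ]
 [  0.         513.41648995 210.17143045]
 [  0.           0.           1.        ]] [-0.15106798  0.          0.          0.          0.        ] [[-0.02394996 -0.99970045 -0.00504103]
 [-0.79012338  0.02201791 -0.61255224]
 [ 0.61247975 -0.01068756 -0.79041403]] [ 11.3604998  514.06449599 989.20202633]
```
View pics/side0.png

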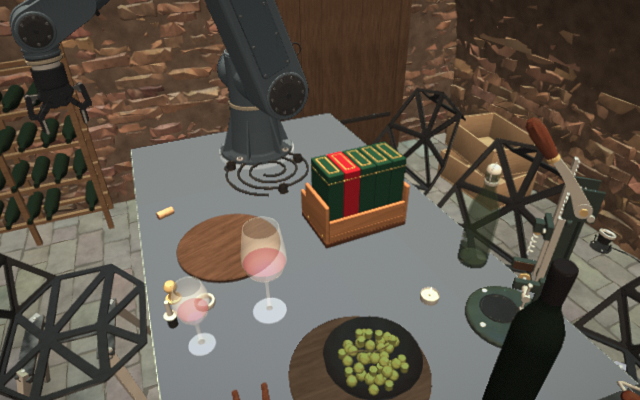

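View pics/top0.png

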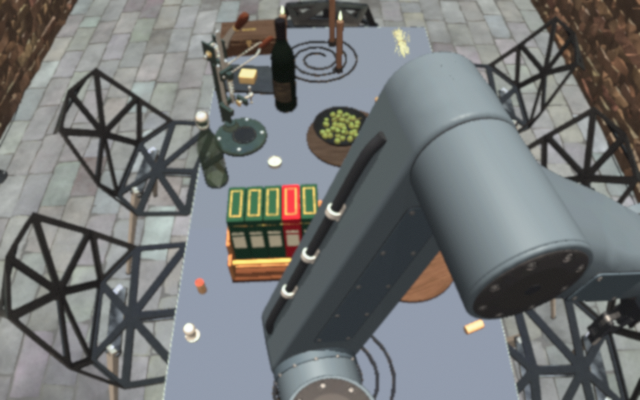

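Side view: rack at about (355,195), the claret tin second from the robot's right at (342,175), board ellipse centred near (232,247), a wine glass with its foot at (270,310). Top view: the tin's lid is at (291,200), with the arm hiding part of the board.

```bash
python3 - <<'E'
import cv2,numpy as np
s=cv2.imread("pics/side0.png");t=cv2.imread("pics/top0.png")
a=cv2.resize(s[135:250,295:415],None,fx=4.8,fy=4.8,interpolation=cv2.INTER_CUBIC)[:550,:400*2]
b=cv2.resize(t[175:290,215:335],None,fx=4.8,fy=4.8,interpolation=cv2.INTER_CUBIC)
cv2.imwrite("pics/crop_s.png",a);cv2.imwrite("pics/crop_t.png",b)
E
```

View pics/crop_s.png

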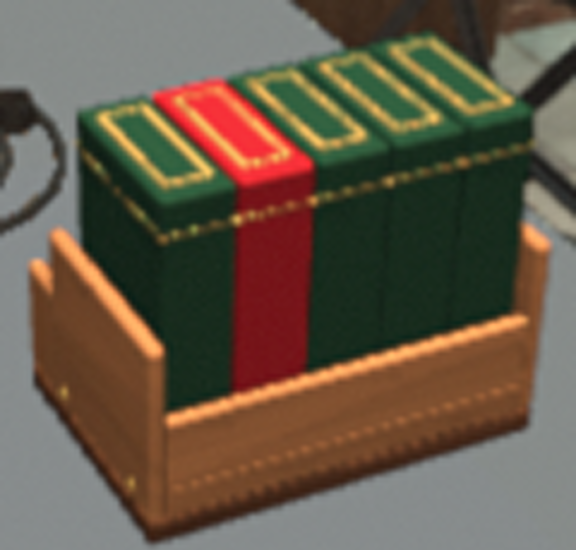

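View pics/crop_t.png

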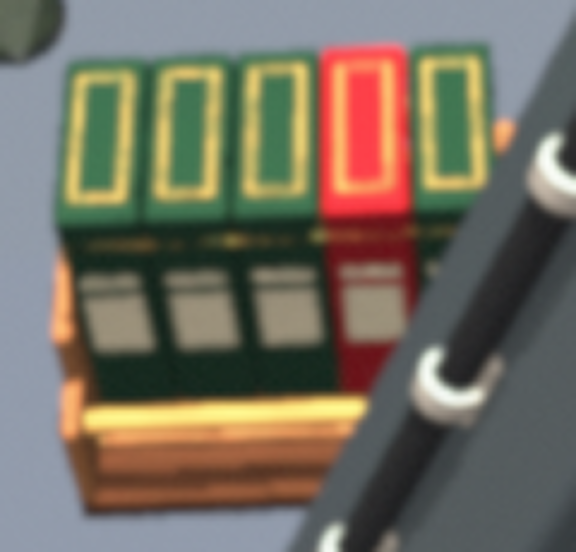

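The crops give the claret lid corners. Side (front-right, front-left, back-left, back-right) is at crop (155,93), (228,80), (312,165), (235,188). Top view is at (412,215), (320,218), (320,50), (408,46). Next I triangulate them.

```bash
cat > h.py <<'E'
import numpy as np,cv2
from plant import manip
from scipy.spatial.transform import Rotation as Rn
def ray(d,p):
    K=d["camera_matrix"];u=cv2.undistortPoints(np.array(p,float).reshape(-1,1,2),K,np.array(d["dist_coeffs"])).reshape(-1,2)
    R=np.array(d["R"]);return -R.T@np.array(d["t"]),np.c_[u,np.ones(len(u))]@R
def plane(d,p,z):
    c,r=ray(d,p);return c+r*((z-c[2])/r[:,2])[:,None]
def tri(d1,p1,d2,p2):
    c1,r1=ray(d1,p1);c2,r2=ray(d2,p2);o=[]
    for a,b in zip(r1,r2):
        s=np.linalg.lstsq(np.c_[a,-b],c2-c1,rcond=None)[0];x,y=c1+a*s[0],c2+b*s[1];o.append(np.r_[(x+y)/2,np.linalg.norm(x-y)])
    return np.array(o)
def pix(d,X):
    return cv2.projectPoints(np.array(X,float).reshape(-1,3),cv2.Rodrigues(np.array(d["R"]))[0],np.array(d["t"]),d["camera_matrix"],np.array(d["dist_coeffs"]))[0].reshape(-1,2)
E
python3 - <<'E'
from h import *
np.set_printoptions(precision=1,suppress=True)
S=manip.get_image("side");T=manip.get_image("top")
cs=lambda a:np.array(a)/4.8+[295-.4,135-.4]
ct=lambda a:np.array(a)/4.8+[215-.4,175-.4]
s=cs([(155,93),(228,80),(312,165),(235,188),(435,35),(530,105),(160,203)]);t=ct([(412,215),(320,218),(320,50),(408,46),(57,222),(68,62),(488,45)])
n=["red FR","FL","BL","BR","row FL","row BL","row BR"]
X=tri(S,s,T,t)
for a,b,c,d in zip(n,X,plane(S,s,194),plane(T,t,194)):print(a,b,c,d)
im=S["frame"];hsv=cv2.cvtColor(im,cv2.COLOR_BGR2HSV)
print(hsv[255,210],hsv[230,220],hsv[300,200],hsv[280,120+100])
m=((hsv[...,0]<20)&(hsv[...,1]>70)).astype(np.uint8)*255
m[:205]=0;m[290:]=0;m[:,:170]=0;m[:,300:]=0
cn=max(cv2.findContours(m,0,1)[0],key=cv2.contourArea)
p=cn.reshape(-1,2);P=plane(S,p,12)
k=(p[:,0]<238)
A=P[k,:2]
q=np.linalg.lstsq(np.c_[2*A,np.ones(len(A))],(A**2).sum(1),rcond=None)[0];print("board",q[:2],np.sqrt(q[2]+q[0]**2+q[1]**2),len(A),p.min(0),p.max(0))
print("glass feet",plane(S,[(270,310),(202,344),(172,325),(165,213),(430,295)],0))
print("glass foot edge", plane(S,[(252,308),(287,308)],0))
E
```

```text
red FR [478.4  53.1 192.6   5.9] [480.4  55.3 194. ] [476.   50.3 194. ]
FL [478.5  94.6 191.3   4.1] [482.8  94.7 194. ] [475.4  92.4 194. ]
BL [576.3  94.4 193.8   1.8] [576.8  93.2 194. ] [576.6  95.2 194. ]
BR [578.9  52.4 192.6   0.8] [581.1  50.9 194. ] [577.9  52.7 194. ]
row FL [478.9 215.8 192.2   3.8] [481.3 216.2 194. ] [476.4 213.6 194. ]
row BL [571.1 216.8 196.    0.2] [567.9 219.2 194. ] [572.8 217.2 194. ]
row BR [578.2  14.2 193.3   0.3] [579.3  13.8 194. ] [577.4  14.  194. ]
[ 12 134 129] [ 12 130 131] [  4  80 216] [ 12 137  97]
board [ 492.7 -208.6] 125.93879597353605 142 [177 214] [278 281]
glass feet [[ 719.8 -179.3    0. ]
 [ 749.8 -325.2    0. ]
 [ 680.4 -372.7    0. ]
 [ 274.6 -341.     0. ]
 [ 818.   145.     0. ]]
glass foot edge [[ 699.9 -212.     0. ]
 [ 728.6 -145.4    0. ]]
```

inch_along(
  increments={"offsets":[[0,0,0,-50,0.135],[0,0,0,-50,0.135],[0,28,-37,0,0],[0,28,-37,0,0],[0,28,-37,0,0],[0,28,-37,0,0],[0,28,-37,0,0],[0,28,-37,0,0],[0,28,-37,0,0],[0,28,-37,0,0],[0,28,-37,0,0],[0,28,-37,0,0],[0,28,-37,0,0],[0,28,-37,0,0],[0,28,-37,0,0],[0,28,-37,0,0],[0,28,-37,0,0],[0,28,-37,0,0]]},
)

```text
time: 2.0
tool_pos: [594.1, 76.2, 331.1]
ee_rot: [1.0, 0.011, -0.0, 0.0]
wrist_force: [0.1, -0.6, 1.0]
opening: -0.0
gripper_force: 0.0
```

```bash
python3 - <<'E'
from h import *
s=manip.get_state();print(s["tool_pos"],s["opening"],Rn.from_quat(s["ee_rot"]).as_matrix().round(3))
T=manip.get_image("top");cv2.imwrite("pics/top1.png",T["frame"])
E
```

```text
[594.08177647  76.15660186 331.12394819] -0.01863347522389781 [[ 1.     0.021 -0.   ]
 [ 0.021 -1.    -0.   ]
 [-0.     0.    -1.   ]]
```

inch_along(
  increments={"offsets":[[0,17,3,0,0],[0,0,0,45,0],[0,0,0,45,0],[0,0,0,45,0],[0,0,0,24,0],[0,0,0,0,0],[0,0,0,0,0]]},
)

```text
time: 2.75
tool_pos: [610.8, 71.6, 173.1]
ee_rot: [1.0, 0.01, 0.0, -0.0]
wrist_force: [0.4, 0.2, 0.6]
opening: -0.3
gripper_force: 0.0
```

```bash
python3 - <<'E'
from h import *
S=manip.get_image("side");T=manip.get_image("top")
a=cv2.resize(S["frame"][110:250,285:425],None,fx=4,fy=4);b=cv2.resize(T["frame"][165:305,200:260+80],None,fx=4,fy=4)
cv2.imwrite("pics/behind.png",cv2.resize(np.hstack([a,b[:, :560]]),None,fx=.71,fy=.71))
E
```

```text
(no output)
```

View pics/behind.png

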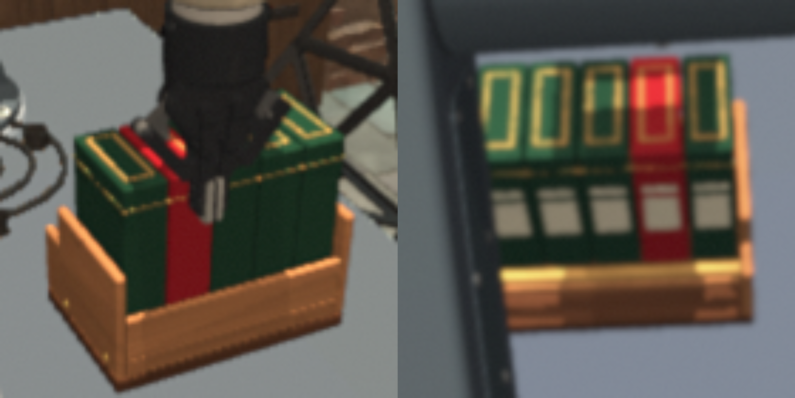

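The side picture shows the shut finger tips at (212,200), just behind the claret tin (spanning 165–215). After perspective they sit roughly centred on it, perhaps 2 mm to the left. Next I push slowly.

inch_along(
  increments={"offsets":[[0,-10,2,0,0],[0,-7,0,0,0],[0,-5,0,0,0],[0,-5,0,0,0],[0,-5,0,0,0],[0,-5,0,0,0],[0,-5,0,0,0],[0,-5,0,0,0]]},
)

```text
time: 3.65
tool_pos: [563.0, 68.7, 172.3]
ee_rot: [1.0, 0.01, -0.0, -0.0]
wrist_force: [-0.5, -0.6, -0.1]
opening: 0.3
gripper_force: 0.1
```

```bash
python3 - <<'E'
from h import *
S=manip.get_image("side");T=manip.get_image("top")
h=[cv2.cvtColor(d["frame"],cv2.COLOR_BGR2HSV) for d in(S,T)]
for x in h:
    m=((x[...,0]>170)|(x[...,0]<5))&(x[...,1]>180)&(x[...,2]>80);m[:, :200]=0;m[:130]=0;m[300:]=0;m[:,420:]=0
    ys,xs=np.nonzero(m);print(xs.min(),xs.max(),ys.min(),ys.max(),len(xs))
E
```

```text
323 356 151 216 526
282 301 194 256 393
```

inch_along(
  increments={"offsets":[[0,-5,0,0,0],[0,-5,0,0,0],[0,-5,0,0,0],[0,-5,0,0,0],[0,0,0,0,0],[0,0,0,0,0],[0,0,0,0,0]]},
)

```text
time: 4.45
tool_pos: [543.6, 68.2, 172.3]
ee_rot: [1.0, 0.01, 0.0, 0.0]
wrist_force: [-1.0, -0.4, -0.7]
opening: 0.1
gripper_force: 0.0
```

```bash
python3 - <<'E'
from h import *
S=manip.get_image("side");T=manip.get_image("top")
a=cv2.resize(S["frame"][110:250,285:425],None,fx=4,fy=4);b=cv2.resize(T["frame"][165:305,200:260+80],None,fx=4,fy=4)
cv2.imwrite("pics/push.png",cv2.resize(np.hstack([a,b[:, :560]]),None,fx=.71,fy=.71))
E
```

```text
(no output)
```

View pics/push.png

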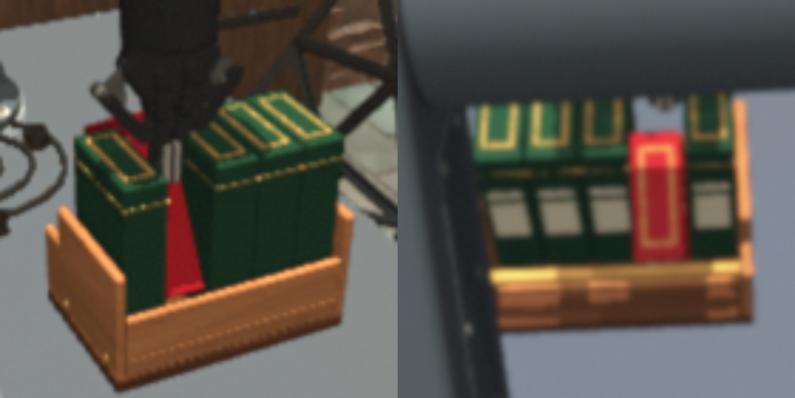

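The side view shows a gap in the row with the claret tin leaning forward in it. The top view shows its lid at (657,200) of the crop, out in front of its neighbours. The tin is leaning on the rail, so I back out upward.

inch_along(
  increments={"offsets":[[0,3,-2,-10,0],[0,0,0,-40,0],[0,0,0,-50,0],[0,0,0,-50,0],[0,0,-20,-20,0],[85,0,-45,0,0],[85,0,-45,0,0],[85,0,-45,0,0],[85,0,-45,0,0],[85,0,0,0,0]]},
)

```text
time: 5.55
tool_pos: [541.4, 274.8, 342.6]
ee_rot: [1.0, 0.013, 0.0, -0.001]
wrist_force: [-0.3, -0.1, 0.6]
opening: 71.8
gripper_force: 0.0
```

```bash
python3 - <<'E'
from h import *
S=manip.get_image("side");T=manip.get_image("top")
cv2.imwrite("pics/s5.png",S["frame"]);cv2.imwrite("pics/t5.png",T["frame"])
a=cv2.resize(S["frame"][125:235,295:395],None,fx=4,fy=4,interpolation=2);b=cv2.resize(T["frame"][175:285,240:340],None,fx=4,fy=4,interpolation=2)
cv2.imwrite("pics/lean.png",np.hstack([a,b]))
E
```

```text
(no output)
```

View pics/lean.png

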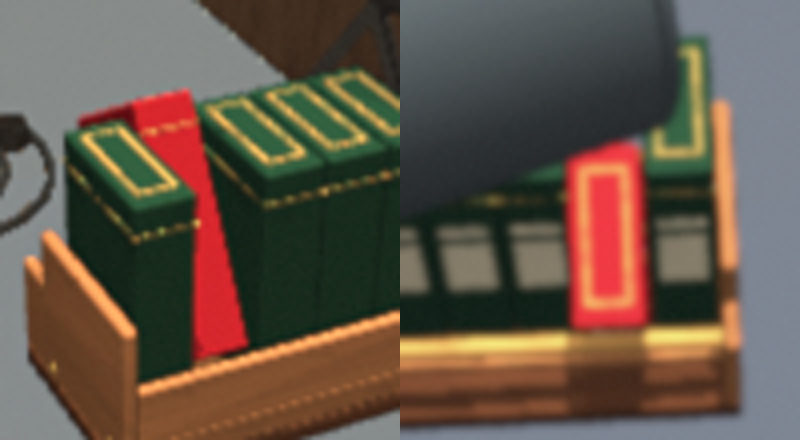

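The lean picture gives the lid's back-top edge at crop (133,105) to (188,90) in the side view. In the top view the lid corners are at (172,150), (240,145), (247,326) and (168,326).

```bash
python3 - <<'E'
from h import *
np.set_printoptions(precision=1,suppress=True)
S=manip.get_image("side");T=manip.get_image("top")
s=np.array([(188,90),(133,105),(80,122)])/4+[294.6,124.6];t=np.array([(172,150),(240,145),(247,326),(168,326)])/4+[239.6,174.6]
X=tri(S,s,T,t[:3]);print("BL,BR,FR",X)
b=X[:2,:3].mean(0);f=X[2,:3];v=f-X[1,:3];print("len",np.linalg.norm(v),"tilt deg",np.degrees(np.arctan2(-v[2],-v[0])))
for th in(24,28,32):
    r=np.radians(th);F=b-100*np.array([np.cos(r),0,np.sin(r)]);print(th,F,"top pix",pix(T,[F,F+[0,20,0],F-[0,20,0]]).ravel(),"tin foot",b-50*np.array([np.cos(r),0,np.sin(r)])-160*np.array([-np.sin(r),0,np.cos(r)]))
print("seen FR,FL",t[2:])
st=manip.get_state();print(st["tool_pos"],st["opening"])
E
```

```text
BL,BR,FR [[487.1  89.8 207.9   2.2]
 [490.   52.6 207.2   1.9]
 [406.1  51.6 155.3   3.9]]
len 98.69603542542616 tilt deg 31.726354185774248
24 [397.2  71.2 166.9] top pix [291.1 256.6 281.8 256.8 300.4 256.4] tin foot [508.   71.2  41. ]
28 [400.3  71.2 160.6] top pix [291.3 256.9 282.  257.1 300.5 256.7] tin foot [519.5  71.2  42.8]
32 [403.8  71.2 154.6] top pix [291.5 257.1 282.3 257.3 300.7 256.9] tin foot [530.9  71.2  45.4]
seen FR,FL [[301.4 256.1]
 [281.6 256.1]]
[542.4 269.5 342.7] 85.14734193066177
```

inch_along(
  increments={"offsets":[[85,-24,49,0,0],[85,-24,49,0,0],[85,-23,49,0,0],[85,-23,49,0,0],[85,0,0,45,0],[85,0,0,45,0],[85,0,0,20,0],[85,0,0,0,0],[85,0,0,0,0]]},
)

```text
time: 6.65
tool_pos: [460.0, 87.6, 233.4]
ee_rot: [1.0, 0.01, 0.0, -0.0]
wrist_force: [-0.9, -0.7, 0.3]
opening: 85.2
gripper_force: 0.0
```

```bash
python3 - <<'E'
from h import *
st=manip.get_state();print(st["tool_pos"],st["opening"])
E
```

```text
[459.97665602  87.56150711 233.40811011] 85.1869971756643
```

inch_along(
  increments={"offsets":[[85,-8,16,0,0],[85,0,0,0,0],[85,0,0,40,0],[85,0,0,30,0],[85,0,0,15,0],[85,0,0,0,0],[85,0,0,0,0]]},
)

```text
time: 7.35
tool_pos: [452.8, 72.3, 148.5]
ee_rot: [1.0, 0.01, 0.001, -0.0]
wrist_force: [-0.4, -0.6, 0.3]
opening: 85.3
gripper_force: 0.0
```

```bash
python3 - <<'E'
from h import *
S=manip.get_image("side");T=manip.get_image("top")
a=cv2.resize(S["frame"][90:235,275:405],None,fx=3.05,fy=3.05);b=cv2.resize(T["frame"][145:290,225:355],None,fx=3.05,fy=3.05)
cv2.imwrite("pics/grip.png",np.hstack([a,b]))
E
```

```text
(no output)
```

View pics/grip.png

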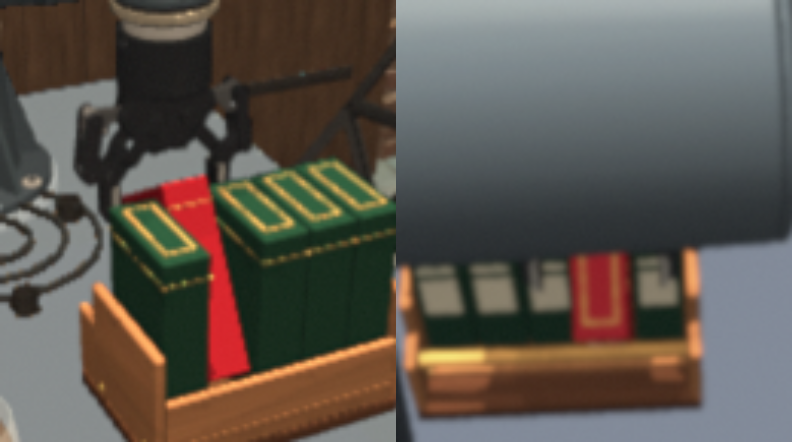

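The fingers straddle the leaning tin: in the top half they are at (537,275) and (662,270), with the tin centred at 601. I lower a little, close and check the grip.

inch_along(
  increments={"offsets":[[85,0,0,3,0],[60,0,0,0,0],[36,0,0,0,0],[30,0,0,0,0],[30,0,0,0,0],[30,0,0,0,0],[30,0,0,0,0]]},
)

```text
time: 8.15
tool_pos: [452.0, 72.0, 144.5]
ee_rot: [1.0, 0.01, 0.0, 0.0]
wrist_force: [-1.5, -1.8, 5.4]
opening: 39.4
gripper_force: 59.8
```

inch_along(
  increments={"offsets":[[30,0,0,-8,0],[30,0,0,-15,0],[30,0,0,-20,0],[30,0,0,-20,0],[30,0,0,0,0]]},
)

```text
time: 8.65
tool_pos: [452.8, 72.2, 209.3]
ee_rot: [1.0, 0.01, 0.002, -0.0]
wrist_force: [0.4, -0.3, -2.9]
opening: 39.5
gripper_force: 61.0
```

inch_along(
  increments={"offsets":[[30,0,0,-30,0],[30,0,0,-40,0],[30,0,0,-45,0],[30,0,0,-40,0],[30,0,20,0,0],[30,0,35,0,0],[30,0,40,0,0],[30,0,40,0,0],[30,0,40,0,0],[30,0,35,0,0],[30,0,20,0,0],[30,0,0,0,0],[30,0,0,0,0]]},
)

```text
time: 9.95
tool_pos: [456.4, -157.8, 361.2]
ee_rot: [1.0, 0.01, -0.001, -0.001]
wrist_force: [0.4, -0.4, -3.5]
opening: 39.2
gripper_force: 61.8
```

```bash
python3 - <<'E'
from h import *
S=manip.get_image("side");T=manip.get_image("top")
cv2.imwrite("pics/s6.png",S["frame"]);cv2.imwrite("pics/t6.png",T["frame"])
a=cv2.resize(S["frame"][60:340,140:420],None,fx=1.42,fy=1.42);b=cv2.resize(T["frame"][120:400,200:480],None,fx=1.42,fy=1.42)
cv2.imwrite("pics/carry.png",np.hstack([a,b]))
E
```

```text
(no output)
```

View pics/carry.png

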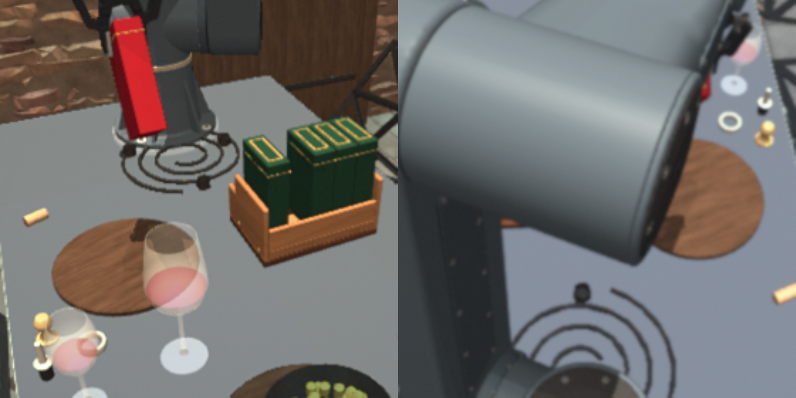

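Carry picture: the tin hangs in the grip, still tilted, at side crop (138,75). The green tins are standing, and the board's free right arc is visible in the top half at (710,200). I now measure the board from both views and the tin's tilt from its contour.

```bash
python3 - <<'E'
from h import *
np.set_printoptions(precision=1,suppress=True)
S=manip.get_image("side");T=manip.get_image("top")
def fit(A):
    q=np.linalg.lstsq(np.c_[2*A,np.ones(len(A))],(A**2).sum(1),rcond=None)[0];return q[:2],np.sqrt(q[2]+q[0]**2+q[1]**2)
def board(d,box,keep):
    h=cv2.cvtColor(d["frame"],cv2.COLOR_BGR2HSV);m=((h[...,0]<20)&(h[...,1]>70)).astype(np.uint8)*255
    k=np.zeros_like(m);x0,x1,y0,y1=box;k[y0:y1,x0:x1]=m[y0:y1,x0:x1]
    p=max(cv2.findContours(k,0,1)[0],key=cv2.contourArea).reshape(-1,2);p=p[keep(p)]
    for z in(2,12,22):print(z,fit(plane(d,p,z)[:,:2]),len(p),p.min(0),p.max(0))
board(S,(170,300,205,290),lambda p:p[:,0]<238)
board(T,(395,470,200,310),lambda p:(p[:,0]>430)|((p[:,1]>285)&(p[:,0]>400)))
h=cv2.cvtColor(S["frame"],cv2.COLOR_BGR2HSV);m=(((h[...,0]>170)|(h[...,0]<6))&(h[...,1]>150)&(h[...,2]>70)).astype(np.uint8);m[:, :200]=0;m[:,270:]=0;m[165:]=0
p=max(cv2.findContours(m,0,1)[0],key=cv2.contourArea)
q=cv2.approxPolyDP(p,3,True).reshape(-1,2)
st=manip.get_state();y=st["tool_pos"][1];print(st["tool_pos"])
c,r=ray(S,q)
for a,b in zip(q,r):print(a,*[ (c+b*((yy-c[1])/b[1]))[[0,2]] for yy in(y-20,y+20)])
E
```

```text
2 (array([ 480.4, -207.3]), np.float64(127.64313169720322)) 142 [177 214] [237 281]
12 (array([ 492.7, -208.9]), np.float64(125.7365721627401)) 142 [177 214] [237 281]
22 (array([ 505.1, -210.5]), np.float64(123.83001262827614)) 142 [177 214] [237 281]
2 (array([ 493.1, -211.3]), np.float64(124.30937549570442)) 111 [401 225] [456 301]
12 (array([ 486.8, -209.3]), np.float64(123.17395148786366)) 111 [401 225] [456 301]
22 (array([ 480.4, -207.3]), np.float64(122.03852748002332)) 111 [401 225] [456 301]
[ 456.7 -157.1  362.1]
[238  71] [671.6 478.8] [483.5 421.9]
[220  74] [507.3 428.3] [270.7 356.4]
[217  80] [462.6 403.5] [212.7 324.4]
[221  98] [481.2 371.9] [236.8 283.5]
[218 103] [433.6 344.9] [175.2 248.4]
[232 157] [515.8 254.7] [281.6 131.7]
[257 150] [743.7 377.8] [576.8 291. ]
[242  82] [691.3 467.5] [509.  407.2]
[230  82] [596.9 439.4] [386.7 370.8]
[241  79] [686.7 470.7] [503.  411.4]
```

inch_along(
  increments={"offsets":[[30,-17,17,20,0],[30,-17,17,40,0],[30,-17,17,40,0],[30,0,0,40,0],[30,0,0,40,0],[30,0,0,15,0],[30,0,0,5,0],[30,0,0,0,0],[30,0,0,0,0]]},
)

```text
time: 11.05
tool_pos: [407.4, -210.1, 163.4]
ee_rot: [1.0, 0.011, 0.001, 0.001]
wrist_force: [0.1, -0.6, -2.6]
opening: 39.5
gripper_force: 61.9
```

inch_along(
  increments={"offsets":[[30,0,0,0,0]]},
)

```text
time: 11.15
tool_pos: [407.3, -210.2, 163.4]
ee_rot: [1.0, 0.011, 0.001, 0.001]
wrist_force: [0.0, 0.2, -1.9]
opening: 39.2
gripper_force: 61.9
```

inch_along(
  increments={"offsets":[[30,0,0,10,0],[30,0,0,7,0],[30,0,0,4,0],[30,0,0,2,0],[30,0,0,0,0],[30,0,0,0,0]]},
)

```text
time: 11.75
tool_pos: [406.8, -210.0, 139.4]
ee_rot: [1.0, 0.01, 0.0, 0.0]
wrist_force: [0.2, 0.8, -2.0]
opening: 39.4
gripper_force: 62.0
```

inch_along(
  increments={"offsets":[[30,0,0,2,0],[30,0,0,0,0]]},
)

```text
time: 11.95
tool_pos: [406.7, -209.9, 137.2]
ee_rot: [1.0, 0.01, -0.0, -0.0]
wrist_force: [0.1, -0.2, -1.7]
opening: 39.4
gripper_force: 62.0
```

inch_along(
  increments={"offsets":[[30,0,0,2,0],[30,0,0,0,0]]},
)

```text
time: 12.15
tool_pos: [407.0, -210.2, 136.3]
ee_rot: [1.0, 0.01, 0.0, 0.0]
wrist_force: [-4.6, 2.8, 12.8]
opening: 39.5
gripper_force: 63.9
```

inch_along(
  increments={"offsets":[[30,4,0,-0.5,0],[30,4,0,-0.8,0],[30,0,0,0,0]]},
)

```text
time: 12.45
tool_pos: [414.8, -209.8, 137.5]
ee_rot: [1.0, 0.011, -0.0, 0.0]
wrist_force: [-5.4, 2.5, 15.3]
opening: 39.3
gripper_force: 64.1
```

inch_along(
  increments={"offsets":[[30,4,0,-0.5,0],[30,4,0,-0.4,0],[30,0,0,0,0]]},
)

```text
time: 12.75
tool_pos: [422.9, -209.6, 138.5]
ee_rot: [1.0, 0.011, -0.0, 0.0]
wrist_force: [-4.5, 2.1, 13.9]
opening: 39.1
gripper_force: 64.2
```

Raising 2 mm kept the same contact force, so the tin is turning about its edge as intended. I continue along the arc.

inch_along(
  increments={"offsets":[[30,4,0,-0.4,0],[30,4,0,-0.3,0],[30,4,0,-0.2,0],[30,4,0,-0.1,0],[30,0,0,0,0]]},
)

```text
time: 13.25
tool_pos: [438.8, -209.2, 139.1]
ee_rot: [1.0, 0.011, -0.0, -0.0]
wrist_force: [-3.5, 3.2, 10.2]
opening: 39.2
gripper_force: 64.0
```

inch_along(
  increments={"offsets":[[30,5,0,0.1,0],[30,5,0,0.2,0],[30,5,0,0.5,0],[30,5,0,0.6,0],[30,0,0,0,0]]},
)

```text
time: 13.75
tool_pos: [459.0, -208.8, 137.7]
ee_rot: [1.0, 0.01, -0.0, -0.0]
wrist_force: [-2.2, 1.0, 7.2]
opening: 39.1
gripper_force: 64.1
```

```bash
python3 - <<'E'
from h import *
np.set_printoptions(precision=1,suppress=True)
S=manip.get_image("side")
h=cv2.cvtColor(S["frame"],cv2.COLOR_BGR2HSV);m=(((h[...,0]>172)|(h[...,0]<4))&(h[...,1]>170)&(h[...,2]>70)).astype(np.uint8);m[:, :180]=0;m[:,300:]=0;m[:150]=0;m[280:]=0
p=max(cv2.findContours(m,0,1)[0],key=cv2.contourArea);q=cv2.approxPolyDP(p,2.5,True).reshape(-1,2)
y=manip.get_state()["tool_pos"][1];c,r=ray(S,q)
for a,b in zip(q,r):print(a,*[ (c+b*((yy-c[1])/b[1]))[[0,2]] for yy in(y-20,y+20)])
E
```

```text
[230 192] [757.8 324.2] [494.6 158.3]
[212 195] [491.8 159.3] [101.6 -85.3]
[217 233] [447.1  19.6] [  35.6 -291.7]
[226 250] [574.1  64.2] [ 223.2 -225.8]
[240 245] [777.2 234.7] [523.3  26.1]
```

The side contour gives about 12 degrees of tilt remaining. I complete the arc.

inch_along(
  increments={"offsets":[[30,4,0,0.6,0],[30,4,0,0.8,0],[30,4,0,0.9,0],[30,4,0,1.0,0],[30,0,0,0,0]]},
)

```text
time: 14.3
tool_pos: [475.3, -208.5, 134.5]
ee_rot: [1.0, 0.01, 0.0, -0.0]
wrist_force: [-1.5, 3.4, 7.6]
opening: 39.2
gripper_force: 64.0
```

inch_along(
  increments={"offsets":[[30,3,0,0.7,0],[30,3,0,0.8,0],[30,0,0,0,0]]},
)

```text
time: 14.6
tool_pos: [481.1, -208.3, 132.9]
ee_rot: [1.0, 0.01, 0.0, -0.0]
wrist_force: [-1.5, 1.6, 7.4]
opening: 39.3
gripper_force: 64.0
```

```bash
python3 - <<'E'
from h import *
np.set_printoptions(precision=1,suppress=True)
S=manip.get_image("side")
h=cv2.cvtColor(S["frame"],cv2.COLOR_BGR2HSV);m=(((h[...,0]>172)|(h[...,0]<4))&(h[...,1]>170)&(h[...,2]>70)).astype(np.uint8);m[:, :180]=0;m[:,300:]=0;m[:150]=0;m[280:]=0
p=max(cv2.findContours(m,0,1)[0],key=cv2.contourArea);q=cv2.approxPolyDP(p,2.5,True).reshape(-1,2)
y=manip.get_state()["tool_pos"][1];c,r=ray(S,q)
for a,b in zip(q,r):print(a,*[ (c+b*((yy-c[1])/b[1]))[[0,2]] for yy in(y-20,y+20)])
E
```

```text
[233 202] [769.3 312.9] [513.  142.5]
[213 205] [469.8 118.3] [  71.2 -144.4]
[217 233] [442.5  16.1] [  30.9 -295.3]
[227 255] [572.1  48. ] [ 222.2 -248.2]
[240 249] [768.1 219. ] [511.2   4. ]
```

Back face is now upright within about 1–2 degrees, so I release.

inch_along(
  increments={"offsets":[[44,0,0,0,0],[50,0,0,0,0],[60,0,0,0,0],[85,0,0,0,0],[85,0,0,0,0],[85,0,0,0,0]]},
)

```text
time: 15.25
tool_pos: [480.7, -208.5, 132.3]
ee_rot: [1.0, 0.01, 0.0, 0.0]
wrist_force: [-0.7, -0.3, -0.1]
opening: 84.7
gripper_force: 0.0
```

inch_along(
  increments={"offsets":[[85,0,0,-20,0],[85,0,0,-40,0],[85,0,0,-50,0],[85,0,0,-50,0],[85,0,30,-30,0],[85,0,45,0,0],[85,0,45,0,0],[85,0,45,0,0],[85,0,45,0,0],[85,0,0,0,0],[85,0,0,0,0],[85,0,0,0,0]]},
)

```text
time: 16.45
tool_pos: [485.2, -417.5, 322.4]
ee_rot: [1.0, 0.011, -0.0, -0.0]
wrist_force: [0.8, -0.3, -0.0]
opening: 85.1
gripper_force: 0.0
```

```bash
python3 - <<'E'
from h import *
S=manip.get_image("side");T=manip.get_image("top")
cv2.imwrite("pics/s9.png",S["frame"]);cv2.imwrite("pics/t9.png",T["frame"])
a=cv2.resize(S["frame"][130:300,165:420],None,fx=3,fy=3)[:, :765];b=cv2.resize(T["frame"][150:330,215:485],None,fx=1.5,fy=1.5)
o=np.zeros((600,800,3),np.uint8);a=cv2.resize(a,None,fx=.6,fy=.6);o[:a.shape[0],:a.shape[1]]=a;o[310:310+b.shape[0],:b.shape[1]]=b
cv2.imwrite("pics/end.png",o[:590])
E
```

```text
(no output)
```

View pics/end.png

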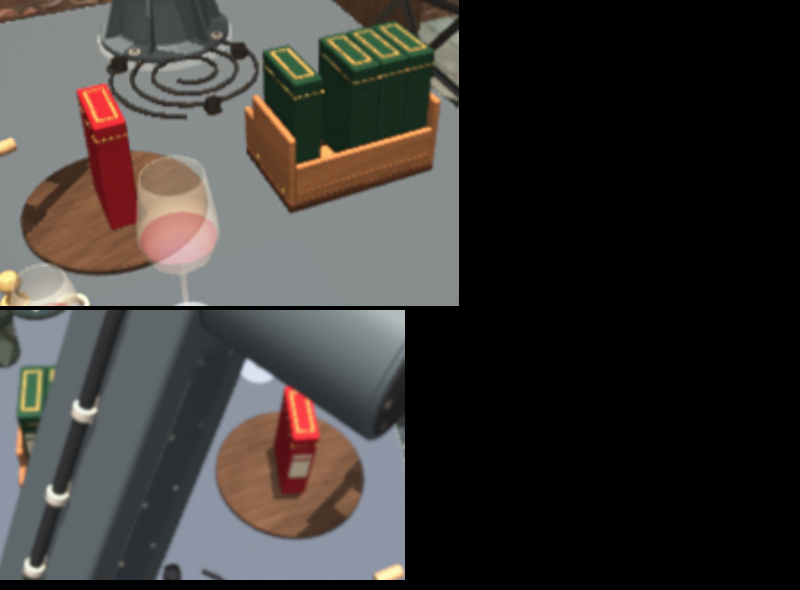

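The final picture shows the claret tin standing upright near the middle of the board, with its lid at side crop (103,107) and top crop (299,413). All four green tins are upright in the rack. I run one numeric check and hand in.

```bash
python3 - <<'E'
from h import *
S=manip.get_image("side");T=manip.get_image("top")
x=tri(S,[(222.2,189.4)],T,[(414.3,218.7)])[0];print("lid centre",x.round(1),"board 490,-209")
if np.hypot(x[0]-490,x[1]+209)<45 and abs(x[2]-172)<8: print(manip.job_done())
E
```

```text
lid centre [ 490.8 -205.6  167.3    2.2] board 490,-209
the job is handed in; nothing more can be done
None
```

The claret tin was tipped onto the rail, drawn out and now stands upright about 4 mm from the serving board's centre; the green tins are still standing in the rack, and I handed the job in after about 17 s of robot time (its verdict was not shown).

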